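# Sort stripped laptop parts into their trays

### The job

The parts stripped from the laptops lie mixed on the repair bench: sort them into the three trays at the back. Lay the two finned drives in the low black tray, one lengthwise in each long bay; the two fans in the grey tray, one in each bay; and the loose power adapter in the empty bay of the cardboard carton, beside the one already packed. Everything ends flat on its tray's floor, same way up as it lies now; leave the packed adapter and the dish of screws where they are.

Things in the scene. Friction and masses are not known exactly. Their poses are not given: they have to be found in the camera images.
- drive_a: Loose M.2 solid-state drive under a finned bare-aluminium heat spreader: 80 long (its x) x 24 wide (its y) x 11 mm high, 45 g. The spreader covers x -36 to +32 mm; the thin green board with gold contacts shows beyond it at +x. Lies flat on the bench, fins up, any yaw. Origin: centre of the underside; z up. The two drives are alike and interchangeable.
- drive_b: Loose M.2 solid-state drive under a finned bare-aluminium heat spreader: 80 long (its x) x 24 wide (its y) x 11 mm high, 45 g. The spreader covers x -36 to +32 mm; the thin green board with gold contacts shows beyond it at +x. Lies flat on the bench, fins up, any yaw. Origin: centre of the underside; z up. The two drives are alike and interchangeable.
- fan_a: Loose laptop cooling fan (blower): flat, nearly square box with a dark metal cover and a round bladed intake on top; 58 (its x) x 54 (its y) x 11 mm high, 50 g, straight sides, air outlet with copper fins on its -x side. Lies flat on the bench, intake up, any yaw. Origin: centre of the underside; z up. The two fans are alike and interchangeable.
- fan_b: Loose laptop cooling fan (blower): flat, nearly square box with a dark metal cover and a round bladed intake on top; 58 (its x) x 54 (its y) x 11 mm high, 50 g, straight sides, air outlet with copper fins on its -x side. Lies flat on the bench, intake up, any yaw. Origin: centre of the underside; z up. The two fans are alike and interchangeable.
- adapter: Loose laptop power adapter (brick without leads): black rounded box 92 long (its x) x 44 wide (its y) x 28 mm high, 220 g, plain top, a grey mains-socket block set in its -x end, small charging socket in the other. Lies flat on the bench (not in the carton), any yaw. Origin: centre of the underside; z up.
- drive_tray: Drives' tray: the lowest of three in a row, in any order. Black plastic, fixed, outside 112 (its x) x 160 (y) x 16 mm high, flanged rim, walls 4 mm, floor's top 4 mm above the origin. A 4 mm rib along x at y = 0, its top 14 mm above the origin, parts it into two empty bays of 104 (x) x 74 mm (y), centres y = +39 and -39 mm. Origin: centre of the underside; z up.
- fan_tray: Fans' tray: middle depth, grey plastic, fixed, outside 120 (its x) x 164 (y) x 28 mm high, flanged rim, walls 4 mm, floor's top 4 mm above the origin. A 4 mm wall along x at y = 0, its top 22 mm above the origin, parts it into two empty bays of 112 (x) x 76 mm (y), centres y = +40 and -40 mm. Origin: centre of the underside; z up.
- carton: Adapters' carton: deepest, brown cardboard, fixed, outside 124 (its x) x 164 (y) x 42 mm high, walls 4 mm, floor's top 4 mm above the origin. A 4 mm partition along x at y = -20 mm, top 38 mm above the origin, parts a narrow bay (centre y = -50 mm) that holds an adapter from the wide empty bay of 116 (x) x 96 mm (y), centre y = +30 mm. Origin: centre of the underside; z up.
- packed_adapter: The adapter already packed, the same size and make as the loose one (92 x 44 x 28 mm, long along the carton's x), lying loose in the carton's narrow bay. Origin: centre of the underside. It stays where it is.
- screw_dish: Round steel dish of laptop screws, 76 mm across the rim, 62 mm across the foot, 18 mm high, standing loose on the bench among the parts. Origin: centre of the underside. It stays where it is.
Things that resemble listed ones, but are neither listed nor needed, are in the scene too. What is shaped like the fan_b but white or yellow is not meant.

How it is judged:
By the outcome, as a careful person would: the job done as asked, in the order asked, and still so for the second after the job is handed in, with the robot touching nothing.
It also fails if it takes over 120 s, if anything falls off the work surface, if the arm or the gripper's body presses on something with over 40 N, if the wrist force passes 120 N, or if a joint passes its speed limit or range.

### The arm

A 6-joint arm with a two-finger parallel gripper is mounted at the origin on the work surface. World frame = base frame: x ahead of the robot, y to its left, z up, the work surface at z = 0. Lengths are in mm, angles in degrees, forces in N, time in s.
With the tool pointing down it reaches from about 300 to 850 mm from the base axis. Payload 4.2 kg.
Tool frame: the origin (TCP) lies midway between the tips of the shut fingers; the grasp point (between the pads) lies 19 mm behind it (env.grip_point_offset is the distance from the TCP to the grasp point, in mm); z points along the fingers, x is the direction in which the jaws open and shut, and the axes are right-handed (so a half turn about z gives the same grasp; the last joint's range is limited). The gripper opens to 91 mm and grips with 3 to 60 N. Pads are 32 mm wide; open, the fingers measure 118 mm over their backs; the gripper's body (76 mm by 178 mm) begins 60 mm behind the grasp point.
Start: joints at [-74.141, 18.312, 89.639, -0, 72.044, -1.146], TCP at [168.169, -549.878, 178.976] pointing down, gripper open.
Joint ranges: [-177.97, 177.97], [-48.28, 115.42], [12.27, 149.76], [-77.06, 257.06], [2.81, 150.46], [-146.56, 146.56]. Speed limits (degrees/s): [147.25, 147.25, 180, 180, 180, 180].

### API

Orientations are given as [roll, pitch, yaw] about the fixed x, y, z axes, in that order (R = Rz(yaw) Ry(pitch) Rx(roll)).
In Python, from workcell import env gives the robot as it stands.
- The arm moves only by the shell command python3 -m pendant 'ROWS' [FORCE]. ROWS is JSON, a list of rows, each an object with "xyz": the shift along the tool's x, y, z in m, a list of three; "roll": the turn about the tool's z in degrees; "jaw": the closure, from 0 (fully open) to 1 (shut). A call has exactly 8 rows; each row is the pose to reach, as a shift and turn from the pose commanded when the call began, along the tool's axes at that moment; what a row does not reach only later rows make up. A row lasts 1/8 s, in which the tool goes at most 62.5 mm and 10.7 degrees, less where a joint would pass 70% of its speed; a pose out of reach is approached as far as the arm can. A call with a gripper value outside its range is refused whole. The fingers move at their own pace and stop on an object; FORCE is the grip in N (left out, the last holds). Time passes only in rows, so rows that repeat a pose let the fingers close, or fill a call up. It gives the time, the measured TCP pose, the force and the opening at its end, in the units of the state.
- env.state(): the state, without advancing time (a new reading comes with each control period).
- env.grab_frame(name): name is "scene" or "side" or "wrist"; returns (picture, depth): 400x640x3 uint8, blue, green, red; 400x640 float32, mm along the optical axis (not along the pixel's ray), 0 where there is no reading.
- env.camera_params(name): a dict with "camera_matrix" (3x3 intrinsics, pixels), "cam_to_world" (4x4, takes a point from camera to world coordinates); the wrist camera has in their place "hand_eye" (4x4, takes a point from camera to tool coordinates, whose origin is the TCP and whose axes are the tool frame's). Camera axes: x right, y up, looking along -z (the intrinsics and any distortion apply to the point x, -y, -z); pixel columns grow to the right and rows downward; lengths in mm; the calibration is good to about 2 mm. A picture is of the moment at which its call begins: read the wrist's pose just before it. camera_params takes no time and is no camera call.
- env.job_done(): hands the job in, once; it reports no verdict.
The state is a dict: "time_s": time; "qpos": joint angles; "qvel": joint speeds; "effort": joint torques, N m; "ee_pos": TCP position; "ee_rot": TCP orientation; "force": force on the tool from outside, world axes, zero at the start; "torque": the same for the moment, N m; "gripper_width": finger opening in mm.
Only numpy, scipy, OpenCV 4.12 (cv2) and the standard library are available. Lean on these libraries where they do the work, as an engineer would, in place of code of your own. Each camera call takes 0.05 s, during which the arm holds its last target. There are 200 camera calls.

## Working session

There is one attempt and no reset: what is moved stays moved. The work goes in short steps, Python scripts to look and compute and a shell command to move; the robot and the scene stay as the last step left them, time stands still between calls to the robot, and variables do not carry over. Pictures are saved under pics/ and viewed, about 12 in all and at most 16, crops included, and the job is handed in when it is done.

```bash
ls; mkdir -p pics; cat > h.py <<'E'
import numpy as np, cv2
from scipy.spatial.transform import Rotation as R
from workcell import env
def grab(n,f):
    s=env.state(); im,d=env.grab_frame(n); cv2.imwrite(f'pics/{f}.png',im); np.savez(f'pics/{f}.npz',d=d,p=s['ee_pos'],r=s['ee_rot'],n=n); return im,d
def pose(n,z=None):
    c=env.camera_params(n)
    if 'cam_to_world' in c: return np.array(c['camera_matrix']),np.array(c['cam_to_world'])
    T=np.eye(4);T[:3,:3]=R.from_euler('xyz',z['r'],degrees=True).as_matrix();T[:3,3]=z['p']
    return np.array(c['camera_matrix']),T@np.array(c['hand_eye'])
def px2w(f,uv,zh=None):
    """world pts of pixels; zh None: use depth, else intersect plane z=zh"""
    z=np.load(f'pics/{f}.npz');n=str(z['n']);K,T=pose(n,z);c=env.camera_params(n)
    out=[]
    for u,v in uv:
        q=cv2.undistortPoints(np.array([[[u,v]]],float),K,np.array(c.get('distortion',c.get('dist_coeffs',[0,0,0,0,0])),float))[0,0]
        r=np.array([q[0],-q[1],-1])
        if zh is None: k=z['d'][int(round(v)),int(round(u))]
        else:
            w=T[:3,:3]@r;k=(zh-T[2,3])/w[2]
        out.append(T[:3,:3]@(r*k)+T[:3,3])
    return np.array(out)
E
python3 - <<'E'
from h import *
for n in("scene","side","wrist"):
    print(n,env.camera_params(n)); 
    if n!='wrist': grab(n,n+'0')
print(env.state())
E
```

```text
pics
scene {'camera_matrix': array([[498.01088492,   0.        , 326.4521297 ],
       [  0.        , 498.01088492, 197.83250659],
       [  0.        ,   0.        ,   1.        ]]), 'cam_to_world': array([[-6.20738835e-01, -5.63744729e-01,  5.44862532e-01,
         1.27208921e+03],
       [ 7.83800572e-01, -4.29872733e-01,  4.48180876e-01,
         6.17897936e+02],
       [-1.84380607e-02,  7.05266838e-01,  7.08702141e-01,
         1.12276344e+03],
       [ 0.00000000e+00,  0.00000000e+00,  0.00000000e+00,
         1.00000000e+00]])}
side {'camera_matrix': array([[479.21462072,   0.        , 327.88118822],
       [  0.        , 479.21462072, 204.60291322],
       [  0.        ,   0.        ,   1.        ]]), 'cam_to_world': array([[ 9.97397292e-01,  4.15369726e-02, -5.89349017e-02,
         3.31449189e+02],
       [-7.18498186e-02,  6.40835220e-01, -7.64308723e-01,
        -1.24241795e+03],
       [ 6.02049019e-03,  7.66553912e-01,  6.42151737e-01,
         1.06086247e+03],
       [ 0.00000000e+00,  0.00000000e+00,  0.00000000e+00,
         1.00000000e+00]])}
wrist {'camera_matrix'
[... 467 characters left out ...]
0.00000000e+00,
         1.00000000e+00]])}
{'time_s': 0.1, 'qpos': array([-7.41391093e+01,  1.83449354e+01,  8.96998196e+01, -3.25571523e-05,
        7.20427644e+01, -1.14410953e+00]), 'qvel': array([-0.10527355, -0.15242811, -0.33522778,  0.04857747,  0.0400046 ,
       -0.00140922]), 'effort': array([ 1.29666962e-03, -4.13333344e+01, -2.32508612e+01,  7.29578873e-02,
        4.22268198e-02, -4.16393925e-05]), 'ee_pos': array([ 168.04130101, -549.3683607 ,  178.23215625]), 'ee_rot': array([-1.79998283e+02,  8.75025509e-02, -7.29949884e+01]), 'force': array([-0.35977572, -0.73359225, -0.63300304]), 'torque': array([-0.01188257, -0.01979087, -0.02433584]), 'gripper_width': 91.24192634277031}
```

View pics/scene0.png

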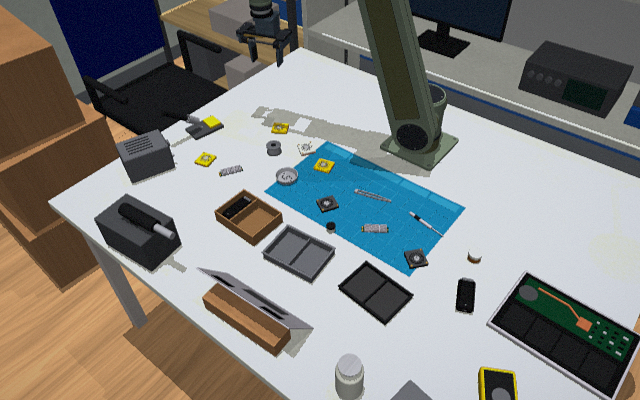

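View pics/side0.png

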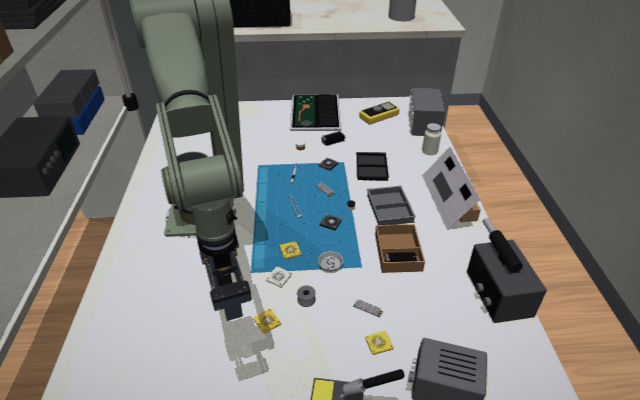

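The scene view shows dark fans at (327,203) and (416,258), and drives at (375,228) and (230,170). The trays are at (248,216), (299,252) and (375,291). The black thing at (466,295) may be the adapter. I'll enlarge these.

```bash
python3 - <<'E'
from h import *
im=cv2.imread('pics/scene0.png')
cv2.imwrite('pics/c1.png',cv2.resize(im[140:340,200:500],None,fx=2.66,fy=2.66,interpolation=cv2.INTER_CUBIC))
np.set_printoptions(suppress=True,precision=0)
print(px2w('scene0',[(327,203),(416,258),(375,228),(230,170),(466,295),(248,216),(299,252),(375,291),(287,176),(373,195)]))
E
```

```text
[[ 433.  -70.   10.]
 [ 452.  262.   12.]
 [ 432.  109.   15.]
 [ 511. -423.   13.]
 [ 489.  432.   28.]
 [ 619. -234.    2.]
 [ 638.   -9.   17.]
 [ 615.  235.   16.]
 [ 415. -254.    8.]
 [ 312.   20.    4.]]
```

View pics/c1.png

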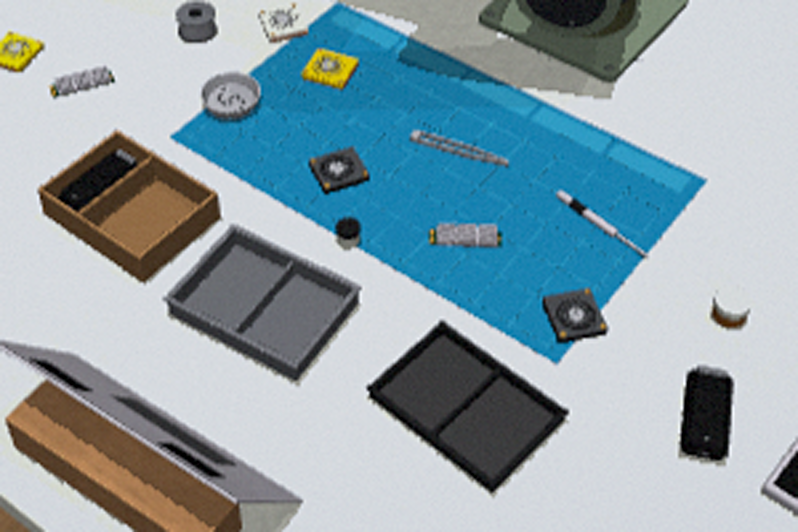

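The enlarged crop confirms the adapter at scene (466,295): z is 28 and the grey socket end points to the top. Next is a high wrist survey.

```bash
cat >> h.py <<'E'
def go(x,y,z,yaw):
    s=env.state();M=R.from_euler('xyz',s['ee_rot'],degrees=True).as_matrix()
    d=M.T@(np.array([x,y,z])-s['ee_pos']); a=(s['ee_rot'][2]-yaw+90)%180-90
    print('t',round(s['time_s'],2),'pos',s['ee_pos'].round(1),s['ee_rot'].round(1),'w',round(s['gripper_width'],1),'F',np.round(s['force'],1),'| shift',(d/1000).round(4),'roll',round(a,1),'j6->',round(s['qpos'][5]+a,0))
E
python3 -c "
from h import *
go(430,-50,340,-90)"
```

```text
t 0.1 pos [ 168.  -549.4  178.2] [-1.8e+02  1.0e-01 -7.3e+01] w 91.2 F [-0.4 -0.7 -0.6] | shift [-0.4012 -0.3966 -0.1611] roll 17.0 j6-> 16.0
```

```bash
python3 -m pendant '[{"xyz":[-0.02,-0.02,-0.008],"roll":2,"jaw":0},{"xyz":[-0.06,-0.06,-0.024],"roll":4,"jaw":0},{"xyz":[-0.10,-0.10,-0.04],"roll":6,"jaw":0},{"xyz":[-0.14,-0.14,-0.057],"roll":8,"jaw":0},{"xyz":[-0.18,-0.18,-0.073],"roll":10,"jaw":0},{"xyz":[-0.22,-0.22,-0.09],"roll":12,"jaw":0},{"xyz":[-0.26,-0.26,-0.105],"roll":14,"jaw":0},{"xyz":[-0.3,-0.3,-0.12],"roll":17,"jaw":0}]' 20
python3 -m pendant '[{"xyz":[-0.04,-0.025,-0.01],"roll":0,"jaw":0},{"xyz":[-0.08,-0.05,-0.02],"roll":0,"jaw":0},{"xyz":[-0.11,-0.065,-0.03],"roll":0,"jaw":0},{"xyz":[-0.125,-0.07,-0.04],"roll":0,"jaw":0},{"xyz":[-0.125,-0.07,-0.04],"roll":0,"jaw":0},{"xyz":[-0.125,-0.07,-0.04],"roll":0,"jaw":0},{"xyz":[-0.125,-0.07,-0.04],"roll":0,"jaw":0},{"xyz":[-0.125,-0.07,-0.04],"roll":0,"jaw":0}]'
python3 - <<'E'
from h import *
go(430,-50,340,-90); grab('wrist','w1')
E
```

```text
time_s: 1.1
ee_pos: [367.7, -173.5, 299.3]
ee_rot: [-180.0, -0.0, -90.1]
force: [0.6, -0.2, 0.6]
gripper_width: 91.4
time_s: 2.1
ee_pos: [436.9, -50.9, 338.8]
ee_rot: [180.0, -0.0, -90.1]
force: [-0.3, -0.6, 0.0]
gripper_width: 91.5
t 2.1 pos [436.9 -50.9 338.8] [180.   -0.  -90.1] w 91.5 F [-0.3 -0.6  0. ] | shift [-0.0009  0.0069 -0.0012] roll -0.1 j6-> 82.0
```

View pics/w1.png

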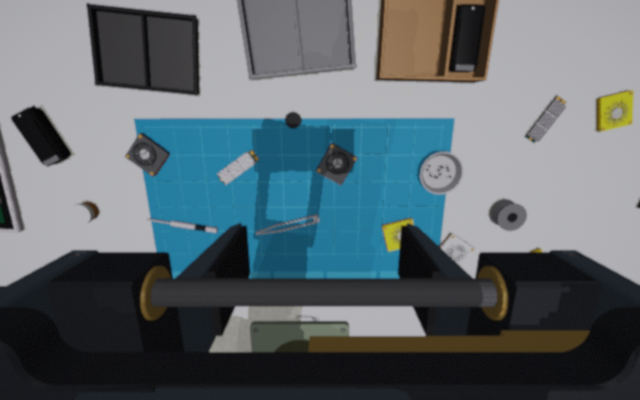

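The survey shows drives at (547,119) and (238,168), fans at (147,154) and (337,163), the adapter at (42,136) and the dish at (440,173). The drive tray is at (145,48), the grey tray at (297,35) and the carton at (437,38). Depth should give me accurate poses.

```bash
cat >> h.py <<'E'
def cloud(f):
    z=np.load(f'pics/{f}.npz');K,T=pose(str(z['n']),z);d=z['d'];v,u=np.mgrid[:400,:640]
    P=np.stack([(u-K[0,2])/K[0,0]*d,-(v-K[1,2])/K[1,1]*d,-d],-1)@T[:3,:3].T+T[:3,3]; P[d==0]=np.nan
    return P
def blob(f,uv,lo,hi,zw=False):
    P=cloud(f);m=((P[...,2]>lo)&(P[...,2]<hi)).astype(np.uint8)
    n,l=cv2.connectedComponents(m,connectivity=4);u,v=uv
    w=l[v-4:v+5,u-4:u+5].ravel();w=w[w>0]
    if not len(w): return None
    k=l==np.bincount(w).argmax();p=P[k]
    (c,s,a)=cv2.minAreaRect(p[:,:2].astype(np.float32)); 
    if s[0]<s[1]: s=s[::-1];a+=90
    return np.round(c,1),np.round(s,1),round((a+90)%180-90,1),'medz',round(np.median(p[:,2]),1),'n',len(p),'mean',p[:,:2].mean(0).round(1)
E
python3 - <<'E'
from h import *
P=cloud('w1')
for u,v in [(200,150),(80,110),(500,100),(400,140),(145,60),(120,60),(270,40),(320,40),(420,40),(580,160)]: print((u,v),np.nanmedian(P[v-3:v+4,u-3:u+4].reshape(-1,3),0).round(1))
for n,uv,lo in [('dr547',(547,119),5),('dr238',(238,168),5),('fan147',(147,154),5),('fan337',(337,163),5),('ad',(42,136),12),('dtray',(96,50),9),('ftray',(250,74),15),('carton',(381,78),33),('dish',(440,190),6)]:
    print(n,*(blob('w1',uv,lo,60) or ['none']))
E
```

```text
(200, 150) [454.4 166.4   1. ]
(80, 110) [5.220e+02 3.635e+02 1.000e-01]
(500, 100) [ 536.9 -348.7   -0. ]
(400, 140) [ 470.9 -184.5    0.5]
(145, 60) [597.9 231.9  11.1]
(120, 60) [599.2 277.4   4.1]
(270, 40) [628.1  33.8   4.2]
(320, 40) [627.8 -45.7   4.1]
(420, 40) [ 627.5 -204.9    3.8]
(580, 160) [ 4.354e+02 -5.077e+02 -3.000e-01]
dr547 [ 503.  -427.9] [67.1 25.6] -31.4 medz 9.4 n 653 mean [ 503.9 -427.6]
dr238 [423.  103.8] [68.3 23.7] -55.3 medz 7.4 n 474 mean [423.6 103.5]
fan147 [447.  257.3] [58.4 54.3] 50.5 medz 10.4 n 1079 mean [447.5 256.2]
fan337 [429.6 -73. ] [58.5 54.2] -29.0 medz 10.5 n 1008 mean [430.7 -72.8]
ad [478.7 425.3] [93.  44.7] 23.0 medz 27.2 n 1780 mean [480.3 420.3]
dtray [610.4 231.8] [166.7 117.4] 84.4 medz 15.5 n 2207 mean [616.4 237. ]
ftray [630.4 -12.2] [169.8 110.7] -84.5 medz 27.5 n 1461 mean [612.9  -7.2]
carton [ 620.  -219.4] [164.7 109.5] 89.1 medz 40.5 n 1348 mean [ 608. -231.]
dish [ 415.3 -256. ] [74.2 73.8] 70.6 medz 15.2 n 554 mean [ 412.5 -264.2]
```

```bash
python3 -m pendant '[{"xyz":[-0.02,0.002,0.02],"roll":-10,"jaw":0},{"xyz":[-0.05,0.004,0.05],"roll":-20,"jaw":0},{"xyz":[-0.08,0.006,0.08],"roll":-30,"jaw":0},{"xyz":[-0.11,0.008,0.11],"roll":-40,"jaw":0},{"xyz":[-0.13,0.01,0.14],"roll":-50,"jaw":0},{"xyz":[-0.145,0.012,0.17],"roll":-60,"jaw":0},{"xyz":[-0.155,0.014,0.19],"roll":-70,"jaw":0},{"xyz":[-0.155,0.014,0.2],"roll":-80,"jaw":0}]'
python3 -c "
from h import *
go(423,103.8,50,34.7)"
```

```text
time_s: 3.15
ee_pos: [422.4, 105.0, 137.7]
ee_rot: [180.0, 0.1, -9.6]
force: [0.6, -0.8, -0.1]
gripper_width: 91.2
t 3.15 pos [422.4 105.  137.7] [ 1.8e+02  1.0e-01 -9.6e+00] w 91.2 F [ 0.6 -0.8 -0.1] | shift [0.0009 0.001  0.0877] roll -44.3 j6-> -22.0
```

```bash
python3 -m pendant '[{"xyz":[0.001,0.001,0.015],"roll":-10,"jaw":0},{"xyz":[0.001,0.001,0.03],"roll":-20,"jaw":0},{"xyz":[0.001,0.001,0.05],"roll":-30,"jaw":0},{"xyz":[0.001,0.001,0.07],"roll":-40,"jaw":0},{"xyz":[0.001,0.001,0.085],"roll":-44.3,"jaw":0},{"xyz":[0.001,0.001,0.105],"roll":-44.3,"jaw":0},{"xyz":[0.001,0.001,0.12],"roll":-44.3,"jaw":0},{"xyz":[0.001,0.001,0.125],"roll":-44.3,"jaw":0}]'
python3 -c "
from h import *
go(423,103.8,3,34.7)"
```

```text
time_s: 4.15
ee_pos: [423.6, 103.3, 13.2]
ee_rot: [-180.0, 0.1, 34.3]
force: [-0.7, 0.2, 0.1]
gripper_width: 91.5
t 4.15 pos [423.6 103.3  13.2] [-1.80e+02  1.00e-01  3.43e+01] w 91.5 F [-0.7  0.2  0.1] | shift [-0.0002 -0.0008  0.0102] roll -0.4 j6-> -22.0
```

```bash
python3 -m pendant '[{"xyz":[0,-0.001,0.005],"roll":-0.4,"jaw":0},{"xyz":[0,-0.001,0.01],"roll":-0.4,"jaw":0},{"xyz":[0,-0.001,0.01],"roll":-0.4,"jaw":0.5},{"xyz":[0,-0.001,0.01],"roll":-0.4,"jaw":1},{"xyz":[0,-0.001,0.01],"roll":-0.4,"jaw":1},{"xyz":[0,-0.001,0.01],"roll":-0.4,"jaw":1},{"xyz":[0,-0.001,0.01],"roll":-0.4,"jaw":1},{"xyz":[0,-0.001,0.01],"roll":-0.4,"jaw":1}]' 20
python3 -c "
from h import *
go(606.6,193,60,84.4)"
```

```text
time_s: 5.15
ee_pos: [423.6, 104.4, 4.0]
ee_rot: [180.0, -0.0, 34.7]
force: [0.2, 0.6, 0.0]
gripper_width: 33.7
t 5.15 pos [423.6 104.4   4. ] [180.   -0.   34.7] w 33.7 F [0.2 0.6 0. ] | shift [ 0.2009  0.0314 -0.056 ] roll -49.7 j6-> -72.0
```

```bash
python3 -m pendant '[{"xyz":[0,0,0],"roll":0,"jaw":1},{"xyz":[0,0,0],"roll":0,"jaw":1},{"xyz":[0,0,-0.02],"roll":0,"jaw":1},{"xyz":[0.01,0,-0.05],"roll":-8,"jaw":1},{"xyz":[0.04,0.005,-0.06],"roll":-17,"jaw":1},{"xyz":[0.08,0.01,-0.06],"roll":-26,"jaw":1},{"xyz":[0.12,0.02,-0.06],"roll":-35,"jaw":1},{"xyz":[0.16,0.025,-0.06],"roll":-43,"jaw":1}]'
python3 -c "
from h import *
go(606.6,193,30,84.4)"
```

```text
time_s: 6.15
ee_pos: [570.5, 175.3, 63.8]
ee_rot: [180.0, 0.0, 78.0]
force: [0.3, 0.7, 0.0]
gripper_width: 0.1
t 6.15 pos [570.5 175.3  63.8] [180.   0.  78.] w 0.1 F [0.3 0.7 0. ] | shift [0.0248 0.0316 0.0338] roll -6.4 j6-> -68.0
```

The grip came up empty, so I'll look with the wrist camera.

```bash
python3 - <<'E'
from h import *
im,_=grab('wrist','w2'); im,_=grab('side','s2')
cv2.imwrite('pics/s2c.png',cv2.resize(im[130:300,240:440],None,fx=4,fy=3.5))
E
```

```text
(no output)
```

View pics/w2.png

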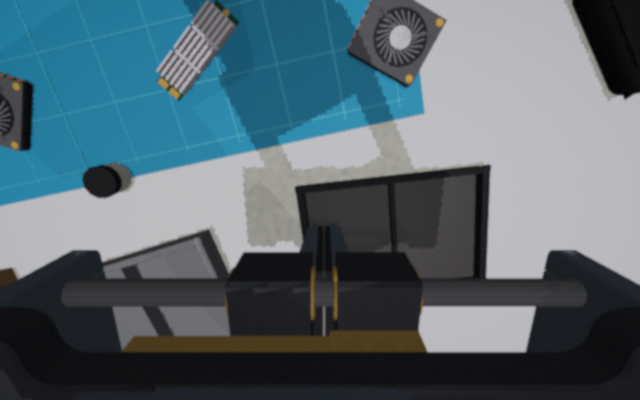

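View pics/s2c.png

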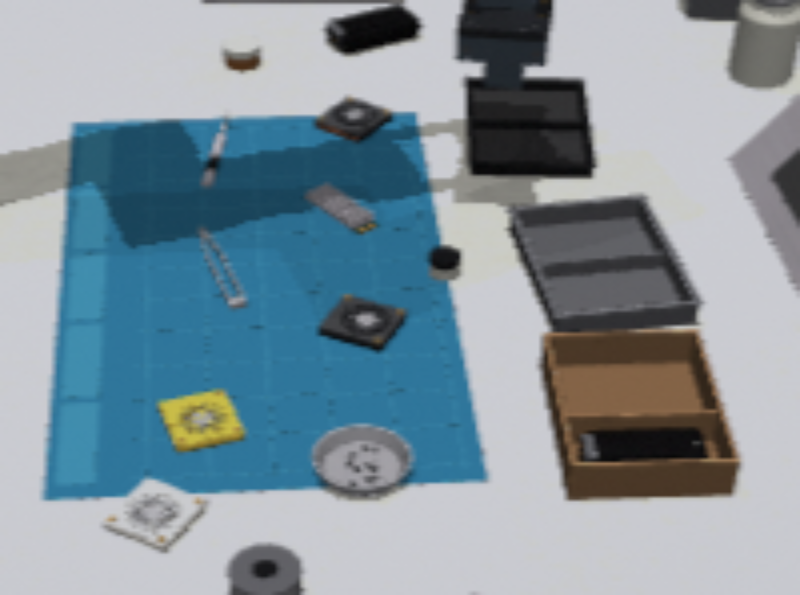

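The drive still lies on the mat, at (198,48) in the wrist view. It slipped from the jaws, so I'll measure it again.

```bash
python3 - <<'E'
from h import *
for lo in (3,4,5,7): print(blob('w2',(198,48),lo,40))
P=cloud('w2'); print(P[80:100:5,160:170:5].round(0).tolist())
for u,v in [(198,48),(100,120),(300,230),(330,60),(180,80),(172,88),(215,30),(227,14)]: print((u,v),np.nanmedian(P[max(v-2,0):v+3,u-2:u+3].reshape(-1,3),0).round(1))
for f,uv in [('w1',(238,168)),('w2',(198,48))]:
    Q=cloud(f).reshape(-1,3); c=np.array(blob(f,uv,4,40)[0]); k=np.linalg.norm(Q[:,:2]-c,axis=1)<50; z=Q[k,2]; print(np.percentile(z,[1,25,50,75,85,90,95,99]).round(1))
E
```

```text
(array([423.3, 104.3]), array([68.3, 25. ]), -55.2, 'medz', np.float64(8.8), 'n', 3307, 'mean', array([422.9, 105.4]))
(array([423.4, 104.1]), array([68., 25.]), -55.2, 'medz', np.float64(8.9), 'n', 3256, 'mean', array([422.8, 105.3]))
(array([423.4, 104.1]), array([67.9, 25. ]), -55.2, 'medz', np.float64(9.2), 'n', 3103, 'mean', array([422.8, 105.1]))
(array([426.8, 105.5]), array([22.2,  8.5]), -56.1, 'medz', np.float64(10.3), 'n', 245, 'mean', array([427. , 106.8]))
[[[438.0, 67.0, 1.0], [439.0, 70.0, 1.0]], [[442.0, 66.0, 2.0], [442.0, 69.0, 2.0]], [[445.0, 63.0, -1.0], [446.0, 68.0, 2.0]], [[449.0, 62.0, 1.0], [450.0, 67.0, 1.0]]]
(198, 48) [424.  107.3  10.5]
(100, 120) [456.8   5.1   0.6]
(300, 230) [5.875e+02 1.481e+02 3.000e-01]
(330, 60) [452.  205.4   0.8]
(180, 80) [442.5  85.8   9.8]
(172, 88) [445.7  74.3   2. ]
(215, 30) [414.  123.4   7.4]
(227, 14) [403.8 134.3   2.3]
[-1.6  0.1  1.   2.5  5.9  7.2 10.7 11.9]
[-1.1  0.2  0.9  5.2  8.2 10.  10.9 11.8]
```

The drive hasn't moved: (423.3,104.2) at -55.2. I lifted before the grip had finished closing. On the retry I'll check the width before lifting.

```bash
python3 -c "
from h import *
go(423.3,104.2,40,34.8)"
```

```text
t 6.25 pos [573.1 176.7  63.6] [ 1.798e+02 -1.000e-01  7.780e+01] w 0.5 F [-0.6 -0.4 -0.5] | shift [-0.1025 -0.1312  0.023 ] roll 43.0 j6-> -19.0
```

```bash
python3 -m pendant '[{"xyz":[-0.012,-0.015,0],"roll":6,"jaw":0.4},{"xyz":[-0.035,-0.045,0],"roll":14,"jaw":0.4},{"xyz":[-0.06,-0.075,0],"roll":22,"jaw":0.4},{"xyz":[-0.085,-0.11,0],"roll":30,"jaw":0.4},{"xyz":[-0.1025,-0.131,0.01],"roll":38,"jaw":0.4},{"xyz":[-0.1025,-0.131,0.03],"roll":43,"jaw":0.4},{"xyz":[-0.1025,-0.131,0.045],"roll":43,"jaw":0.4},{"xyz":[-0.1025,-0.131,0.05],"roll":43,"jaw":0.4}]' 30
python3 -c "
from h import *
go(423.3,104.2,2,34.8)"
```

```text
time_s: 7.25
ee_pos: [418.1, 102.3, 13.3]
ee_rot: [-180.0, 0.1, 34.7]
force: [-0.0, 0.1, 0.4]
gripper_width: 54.4
t 7.25 pos [418.1 102.3  13.3] [-1.80e+02  1.00e-01  3.47e+01] w 54.4 F [-0.   0.1  0.4] | shift [0.0054 0.0014 0.0113] roll -0.1 j6-> -23.0
```

```bash
python3 -m pendant '[{"xyz":[0.005,0.001,0.005],"roll":0,"jaw":0.4},{"xyz":[0.005,0.001,0.011],"roll":0,"jaw":0.4},{"xyz":[0.005,0.001,0.011],"roll":0,"jaw":1},{"xyz":[0.005,0.001,0.011],"roll":0,"jaw":1},{"xyz":[0.005,0.001,0.011],"roll":0,"jaw":1},{"xyz":[0.005,0.001,0.011],"roll":0,"jaw":1},{"xyz":[0.005,0.001,0.011],"roll":0,"jaw":1},{"xyz":[0.005,0.001,0.011],"roll":0,"jaw":1}]' 30
python3 -c "
from h import *
go(606.6,193,60,84.4)"
```

```text
time_s: 8.25
ee_pos: [424.2, 104.7, 3.0]
ee_rot: [180.0, -0.0, 34.7]
force: [1.4, -0.1, -0.2]
gripper_width: 0.6
t 8.25 pos [424.2 104.7   3. ] [180.   -0.   34.7] w 0.6 F [ 1.4 -0.1 -0.2] | shift [ 0.2002  0.0313 -0.057 ] roll -49.7 j6-> -72.0
```

```bash
python3 - <<'E'
from h import *
a,_=grab('side','s3'); b,_=grab('scene','sc3'); w,_=grab('wrist','w3')
K=lambda i,u,v:cv2.resize(i[v-45:v+45,u-60:u+60],(400,300),interpolation=cv2.INTER_CUBIC)
top=np.hstack([K(a,330,180),K(b,375,215)]); 
cv2.imwrite('pics/m3.png',np.vstack([top,np.hstack([cv2.resize(w,(400,250)),cv2.resize(w[180:380,160:480],(400,250))])]))
E
```

```text
(no output)
```

View pics/m3.png

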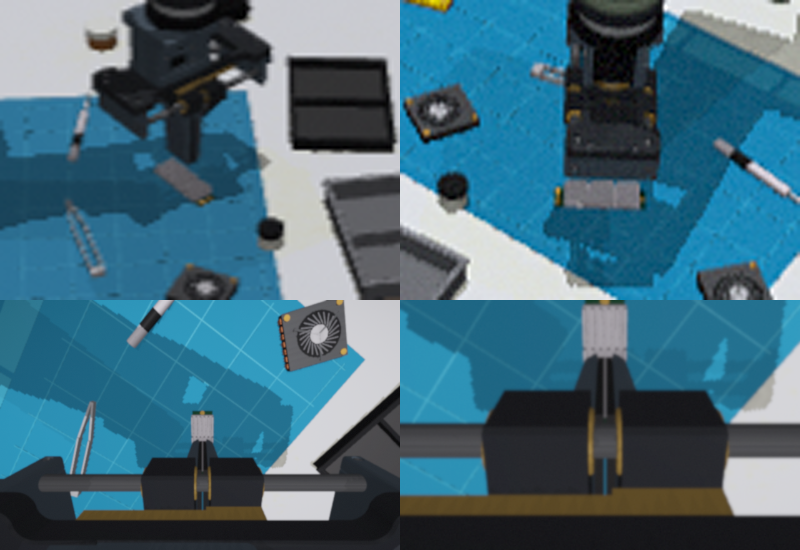

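```bash
python3 - <<'E'
from h import *
for f in('s3','sc3','w3'):
    P=cloud(f);q=P.reshape(-1,3);q=q[~np.isnan(q[:,0])]
    k=np.linalg.norm(q[:,:2]-[424,104.7],axis=1)<45
    print(f,'drive blob pts',np.histogram(q[k,2],bins=[-5,3,6,9,12,15,18,22,26,30,40,60,90])[0])
    g=q[k&(q[:,2]>13)&(q[:,2]<60)]
    for a,b in((13,20),(20,30),(30,45),(45,60)):
        h=g[(g[:,2]>a)&(g[:,2]<b)]
        if len(h): print(a,b,len(h),h.min(0).round(),h.max(0).round(),h.mean(0).round())
    d=q[k&(q[:,2]>4)&(q[:,2]<13)]; print('low',len(d),d.mean(0).round(1),cv2.minAreaRect(d[:,:2].astype(np.float32)))
E
```

```text
s3 drive blob pts [171  44  39  35   8   3   0   0   0   4  43  74]
13 20 8 [396.  84.  13.] [430. 125.  16.] [415. 106.  15.]
30 45 12 [404.  87.  35.] [435. 117.  45.] [422.  97.  40.]
45 60 35 [404.  82.  46.] [438. 115.  59.] [422.  95.  52.]
low 104 [421.5  99.7   7.9] ((425.9183044433594, 99.69309997558594), (72.06884765625, 80.81757354736328), 68.72343444824219)
sc3 drive blob pts [186  91  58  65  35   3   0   0   0   0   0   0]
13 20 23 [405.  85.  13.] [450. 139.  17.] [430. 104.  14.]
low 184 [427.2 107.9   8.4] ((432.26068115234375, 113.87998962402344), (62.5750617980957, 84.48526000976562), 41.75162887573242)
w3 drive blob pts [6305  573  441  508   17    0    0    0    0   23  429  867]
13 20 1 [415. 128.  13.] [415. 128.  13.] [415. 128.  13.]
30 45 103 [406. 113.  37.] [420. 124.  45.] [413. 118.  42.]
45 60 349 [405. 112.  45.] [422. 124.  60.] [413. 118.  53.]
low 1514 [412.7 118.8   7.6] ((422.9884948730469, 104.00061798095703), (23.556427001953125, 68.22950744628906), 34.74866485595703)
```

The depth clouds put the real fingertips near z≈35 when the reported TCP z is 3. I'll check the offset before going lower.

```bash
python3 - <<'E'
from h import *
print(env.grip_point_offset,[a for a in dir(env) if a[0]!='_'])
s=env.state();M=R.from_euler('xyz',s['ee_rot'],degrees=True).as_matrix()
for f in('s3','w3'):
    q=cloud(f).reshape(-1,3);q=q[~np.isnan(q[:,0])]; t=(q-s['ee_pos'])@M
    k=(abs(t[:,0])<22)&(abs(t[:,1])<25)&(t[:,2]<-8)
    t=t[k]
    for a in range(-100,-8,8):
        h=t[(t[:,2]>=a)&(t[:,2]<a+8)]
        if len(h): print(f,a,len(h),'x',h[:,0].min().round(),h[:,0].max().round(),'y',h[:,1].min().round(),h[:,1].max().round())
z=np.load('pics/s3.npz');P=cloud('s3')
# vertical profile in side image along finger
T=np.linalg.inv(pose('side')[1]);K=pose('side')[0]
for h in(0,15,30,45,60):
    p=T@np.r_[424,104.7,h,1]; u,v=K[0,0]*p[0]/-p[2]+K[0,2],-K[1,1]*p[1]/-p[2]+K[1,2]; print(h,round(u),round(v),'exp',-p[2].round(),'got',z['d'][round(v),round(u)-2:round(u)+3].round())
E
```

```text
18.8 ['Unreachable', 'camera_params', 'grab_frame', 'grip_point_offset', 'job_done', 'state']
s3 -100 10 x -18.0 7.0 y -16.0 19.0
s3 -92 19 x -17.0 12.0 y -12.0 16.0
s3 -84 25 x -17.0 8.0 y -10.0 19.0
s3 -76 16 x -17.0 9.0 y -19.0 19.0
s3 -68 21 x -17.0 5.0 y -19.0 18.0
s3 -60 17 x -17.0 4.0 y -15.0 18.0
s3 -52 19 x -16.0 9.0 y -20.0 20.0
s3 -44 14 x -14.0 5.0 y -21.0 19.0
s3 -36 4 x -8.0 4.0 y 5.0 16.0
s3 -20 3 x -18.0 -9.0 y -22.0 0.0
s3 -12 12 x -15.0 4.0 y -25.0 21.0
w3 -100 54 x -5.0 2.0 y -3.0 8.0
w3 -92 693 x -6.0 3.0 y -19.0 16.0
w3 -84 162 x -6.0 4.0 y -19.0 -16.0
w3 -76 291 x -13.0 10.0 y -19.0 -16.0
w3 -68 265 x -12.0 10.0 y -19.0 -16.0
w3 -60 213 x -12.0 9.0 y -18.0 -16.0
w3 -52 180 x -11.0 9.0 y -19.0 -15.0
w3 -44 129 x -11.0 8.0 y -19.0 -16.0
w3 -36 12 x -7.0 4.0 y -18.0 -16.0
w3 -12 144 x -13.0 10.0 y -25.0 -5.0
0 325 190 exp 1716.0 got [1704. 1700. 1702. 1699. 1692.]
15 325 186 exp 1707.0 got [1715. 1713. 1716. 1721. 1731.]
30 325 183 exp 1697.0 got [1746. 1687. 1683. 1670. 1678.]
45 325 179 exp 1687.0 got [1662. 1663. 1669. 1667. 1669.]
60 325 176 exp 1678.0 got [1663. 1657. 1653. 1660. 1665.]
```

Both views show the finger tips 34–35 mm short of the nominal TCP. Laterally they are centred. I'll open, descend and check the tip height directly.

```bash
python3 -m pendant '[{"xyz":[0,0,0],"roll":0,"jaw":0.4},{"xyz":[0,0,0],"roll":0,"jaw":0.4},{"xyz":[0,0,0],"roll":0,"jaw":0.4},{"xyz":[0,0,0],"roll":0,"jaw":0.4},{"xyz":[0,0,0.01],"roll":0,"jaw":0.4},{"xyz":[0,0,0.02],"roll":0,"jaw":0.4},{"xyz":[0,0,0.025],"roll":0,"jaw":0.4},{"xyz":[0,0,0.028],"roll":0,"jaw":0.4}]' 25
python3 - <<'E'
from h import *
go(424,104.2,-30,34.8)
s=env.state();M=R.from_euler('xyz',s['ee_rot'],degrees=True).as_matrix()
grab('wrist','w4');grab('side','s4')
for f in('w4','s4'):
    q=cloud(f).reshape(-1,3);q=q[~np.isnan(q[:,0])]; t=(q-s['ee_pos'])@M
    t=t[(abs(t[:,0])<45)&(abs(t[:,0])>20)&(abs(t[:,1])<22)]; print(f,[(a,((t[:,2]>=a)&(t[:,2]<a+4)).sum()) for a in range(-60,-15,4)])
E
```

```text
time_s: 9.4
ee_pos: [423.9, 104.6, -25.7]
ee_rot: [-180.0, 0.1, 34.7]
force: [0.1, 0.3, 0.1]
gripper_width: 54.6
t 9.4 pos [423.9 104.6 -25.7] [-1.80e+02  1.00e-01  3.47e+01] w 54.6 F [0.1 0.3 0.1] | shift [-0.0002  0.0004  0.0043] roll -0.1 j6-> -22.0
w4 [(-60, np.int64(224)), (-56, np.int64(207)), (-52, np.int64(212)), (-48, np.int64(197)), (-44, np.int64(189)), (-40, np.int64(171)), (-36, np.int64(41)), (-32, np.int64(4)), (-28, np.int64(2604)), (-24, np.int64(0)), (-20, np.int64(0)), (-16, np.int64(0))]
s4 [(-60, np.int64(16)), (-56, np.int64(15)), (-52, np.int64(11)), (-48, np.int64(11)), (-44, np.int64(14)), (-40, np.int64(11)), (-36, np.int64(4)), (-32, np.int64(10)), (-28, np.int64(42)), (-24, np.int64(23)), (-20, np.int64(1)), (-16, np.int64(0))]
```

Tip offset confirmed at about 35 mm, so the tip is now at about 9 mm. I'll go to TCP z=-31.5 and close.

```bash
python3 -m pendant '[{"xyz":[0,0,0.004],"roll":0,"jaw":0.4},{"xyz":[0,0,0.006],"roll":0,"jaw":0.4},{"xyz":[0,0,0.006],"roll":0,"jaw":1},{"xyz":[0,0,0.006],"roll":0,"jaw":1},{"xyz":[0,0,0.006],"roll":0,"jaw":1},{"xyz":[0,0,0.006],"roll":0,"jaw":1},{"xyz":[0,0,0.006],"roll":0,"jaw":1},{"xyz":[0,0,0.006],"roll":0,"jaw":1}]' 25
python3 -c "
from h import *
go(606.6,193,30,84.4)"
```

```text
time_s: 10.5
ee_pos: [424.3, 104.7, -31.0]
ee_rot: [180.0, -0.0, 34.7]
force: [-0.6, -0.0, 1.7]
gripper_width: 23.9
t 10.5 pos [424.3 104.7 -31. ] [180.   -0.   34.7] w 23.9 F [-0.6 -0.   1.7] | shift [ 0.2002  0.0313 -0.0609] roll -49.7 j6-> -72.0
```

Gripped at 23.9 mm. Lift and carry to the drive tray.

```bash
python3 -m pendant '[{"xyz":[0,0,-0.02],"roll":0,"jaw":1},{"xyz":[0.01,0,-0.05],"roll":-6,"jaw":1},{"xyz":[0.04,0.005,-0.06],"roll":-14,"jaw":1},{"xyz":[0.08,0.01,-0.06],"roll":-22,"jaw":1},{"xyz":[0.12,0.02,-0.06],"roll":-31,"jaw":1},{"xyz":[0.16,0.025,-0.06],"roll":-40,"jaw":1},{"xyz":[0.19,0.03,-0.06],"roll":-47,"jaw":1},{"xyz":[0.2,0.031,-0.06],"roll":-49.7,"jaw":1}]'
python3 -m pendant '[{"xyz":[0,0,0],"roll":0,"jaw":1},{"xyz":[0,0,0.01],"roll":0,"jaw":1},{"xyz":[0,0,0.02],"roll":0,"jaw":1},{"xyz":[0,0,0.03],"roll":0,"jaw":1},{"xyz":[0,0,0.03],"roll":0,"jaw":1},{"xyz":[0,0,0.03],"roll":0,"jaw":1},{"xyz":[0,0,0.03],"roll":0,"jaw":1},{"xyz":[0,0,0.03],"roll":0,"jaw":1}]'
python3 - <<'E'
from h import *
go(606.6,193,-26.5,84.4)
grab('wrist','w5')
E
```

```text
time_s: 11.5
ee_pos: [607.7, 193.9, 28.3]
ee_rot: [180.0, -0.0, 84.5]
force: [-0.3, 0.9, -1.1]
gripper_width: 23.5
time_s: 12.5
ee_pos: [606.5, 193.2, -0.7]
ee_rot: [180.0, -0.0, 84.4]
force: [-0.1, 0.4, -0.8]
gripper_width: 24.0
t 12.5 pos [606.5 193.2  -0.7] [180.   -0.   84.4] w 24.0 F [-0.1  0.4 -0.8] | shift [-0.0002  0.0001  0.0258] roll 0.0 j6-> -68.0
```

View pics/w5.png

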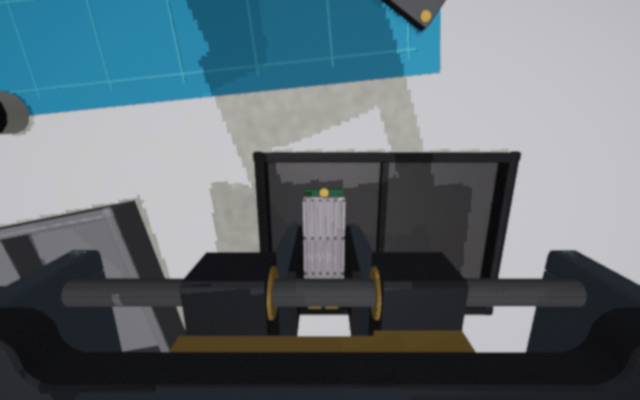

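The drive at (324,240) hangs centred over the left bay, which spans 265–382. Lower and release.

```bash
python3 -m pendant '[{"xyz":[0,0,0.01],"roll":0,"jaw":1},{"xyz":[0,0,0.02],"roll":0,"jaw":1},{"xyz":[0,0,0.0255],"roll":0,"jaw":1},{"xyz":[0,0,0.0255],"roll":0,"jaw":1},{"xyz":[0,0,0.0255],"roll":0,"jaw":0.6},{"xyz":[0,0,0.0255],"roll":0,"jaw":0.6},{"xyz":[0,0,0.0255],"roll":0,"jaw":0.6},{"xyz":[0,0,0.01],"roll":0,"jaw":0.6}]'
python3 -c "
from h import *
go(503,-428,40,58.6)"
```

```text
time_s: 13.55
ee_pos: [605.1, 192.8, -11.7]
ee_rot: [-179.8, 0.1, 84.4]
force: [1.7, 0.1, 0.8]
gripper_width: 36.5
t 13.55 pos [605.1 192.8 -11.7] [-1.798e+02  1.000e-01  8.440e+01] w 36.5 F [1.7 0.1 0.8] | shift [-0.6278 -0.0413 -0.0508] roll 25.8 j6-> -42.0
```

```bash
python3 -m pendant '[{"xyz":[0,0,-0.03],"roll":0,"jaw":0.4},{"xyz":[-0.02,0,-0.055],"roll":0,"jaw":0.4},{"xyz":[-0.07,-0.003,-0.065],"roll":3,"jaw":0.4},{"xyz":[-0.13,-0.008,-0.065],"roll":8,"jaw":0.4},{"xyz":[-0.19,-0.012,-0.065],"roll":13,"jaw":0.4},{"xyz":[-0.25,-0.016,-0.065],"roll":18,"jaw":0.4},{"xyz":[-0.31,-0.02,-0.065],"roll":23,"jaw":0.4},{"xyz":[-0.37,-0.024,-0.065],"roll":25.8,"jaw":0.4}]'
python3 -c "
from h import *
go(503,-428,-10,58.6)"
```

```text
time_s: 14.55
ee_pos: [546.4, -174.8, 55.4]
ee_rot: [179.9, -0.0, 58.5]
force: [1.0, -0.1, -0.0]
gripper_width: 54.8
t 14.55 pos [ 546.4 -174.8   55.4] [179.9  -0.   58.5] w 54.8 F [ 1.  -0.1 -0. ] | shift [-0.2385  0.0951  0.0655] roll -0.1 j6-> -77.0
```

```bash
python3 -m pendant '[{"xyz":[-0.05,0.02,0],"roll":0,"jaw":0.4},{"xyz":[-0.1,0.04,0],"roll":0,"jaw":0.4},{"xyz":[-0.15,0.06,0],"roll":0,"jaw":0.4},{"xyz":[-0.19,0.076,0.01],"roll":0,"jaw":0.4},{"xyz":[-0.22,0.088,0.025],"roll":0,"jaw":0.4},{"xyz":[-0.23,0.092,0.04],"roll":0,"jaw":0.4},{"xyz":[-0.23,0.092,0.05],"roll":0,"jaw":0.4},{"xyz":[-0.23,0.092,0.055],"roll":0,"jaw":0.4}]'
python3 - <<'E'
from h import *
go(503,-428,-31.5,58.6); grab('wrist','w6')
q=cloud('w6').reshape(-1,3);q=q[(np.linalg.norm(q[:,:2]-[503,-428],axis=1)<55)&(q[:,2]>4.5)&(q[:,2]<13)];print(len(q),cv2.minAreaRect(q[:,:2].astype(np.float32)))
E
```

```text
time_s: 15.55
ee_pos: [505.0, -415.4, -1.6]
ee_rot: [-179.9, -0.0, 58.7]
force: [0.3, 0.3, 0.3]
gripper_width: 54.6
t 15.55 pos [ 505.  -415.4   -1.6] [-179.9   -0.    58.7] w 54.6 F [0.3 0.3 0.3] | shift [-0.0118  0.0048  0.0299] roll 0.1 j6-> -99.0
2892 ((501.7723693847656, -427.1793518066406), (23.793718338012695, 62.668766021728516), 58.733726501464844)
```

```bash
python3 -m pendant '[{"xyz":[-0.006,0.003,0.005],"roll":0,"jaw":0.4},{"xyz":[-0.011,0.005,0.012],"roll":0,"jaw":0.4},{"xyz":[-0.011,0.005,0.022],"roll":0,"jaw":0.4},{"xyz":[-0.011,0.005,0.0295],"roll":0,"jaw":0.4},{"xyz":[-0.011,0.005,0.0295],"roll":0,"jaw":1},{"xyz":[-0.011,0.005,0.0295],"roll":0,"jaw":1},{"xyz":[-0.011,0.005,0.0295],"roll":0,"jaw":1},{"xyz":[-0.011,0.005,0.0295],"roll":0,"jaw":1}]'
python3 -c "
from h import *
go(503,-428,-31.5,58.6)"
```

```text
time_s: 16.6
ee_pos: [503.8, -429.2, -30.2]
ee_rot: [180.0, 0.0, 58.6]
force: [0.2, -0.5, -0.0]
gripper_width: 23.7
t 16.6 pos [ 503.8 -429.2  -30.2] [180.    0.   58.6] w 23.7 F [ 0.2 -0.5 -0. ] | shift [ 0.0006 -0.0013  0.0013] roll 0.0 j6-> -100.0
```

```bash
python3 -m pendant '[{"xyz":[0,0,-0.03],"roll":0,"jaw":1},{"xyz":[0.01,-0.004,-0.065],"roll":0,"jaw":1},{"xyz":[0.04,-0.0165,-0.085],"roll":-3,"jaw":1},{"xyz":[0.09,-0.037,-0.09],"roll":-7,"jaw":1},{"xyz":[0.14,-0.058,-0.09],"roll":-12,"jaw":1},{"xyz":[0.19,-0.078,-0.09],"roll":-17,"jaw":1},{"xyz":[0.24,-0.099,-0.09],"roll":-22,"jaw":1},{"xyz":[0.29,-0.12,-0.09],"roll":-25.8,"jaw":1}]'
python3 -c "
from h import *
go(614.2,270.6,30,84.4)"
```

```text
time_s: 17.6
ee_pos: [552.3, -117.3, 59.7]
ee_rot: [180.0, 0.0, 84.5]
force: [0.9, 0.4, -0.5]
gripper_width: 23.9
t 17.6 pos [ 552.3 -117.3   59.7] [180.    0.   84.5] w 23.9 F [ 0.9  0.4 -0.5] | shift [0.3921 0.0245 0.0297] roll 0.1 j6-> -98.0
```

```bash
python3 -m pendant '[{"xyz":[0.06,0.004,0],"roll":0,"jaw":1},{"xyz":[0.12,0.008,0],"roll":0,"jaw":1},{"xyz":[0.18,0.012,0],"roll":0,"jaw":1},{"xyz":[0.24,0.016,0],"roll":0,"jaw":1},{"xyz":[0.3,0.02,0],"roll":0,"jaw":1},{"xyz":[0.35,0.023,0],"roll":0,"jaw":1},{"xyz":[0.38,0.0245,0.01],"roll":0,"jaw":1},{"xyz":[0.392,0.0245,0.03],"roll":0,"jaw":1}]'
python3 -c "
from h import *
go(614.2,270.6,-26.5,84.4)"
```

```text
time_s: 18.6
ee_pos: [615.4, 270.7, 29.4]
ee_rot: [179.9, -0.1, 84.5]
force: [-1.0, -0.1, -0.8]
gripper_width: 23.7
t 18.6 pos [615.4 270.7  29.4] [ 1.799e+02 -1.000e-01  8.450e+01] w 23.7 F [-1.  -0.1 -0.8] | shift [-0.0003 -0.0013  0.0559] roll 0.1 j6-> -62.0
```

```bash
python3 -m pendant '[{"xyz":[0,-0.001,0.015],"roll":0,"jaw":1},{"xyz":[0,-0.001,0.03],"roll":0,"jaw":1},{"xyz":[0,-0.001,0.045],"roll":0,"jaw":1},{"xyz":[0,-0.001,0.0555],"roll":0,"jaw":1},{"xyz":[0,-0.001,0.0555],"roll":0,"jaw":1},{"xyz":[0,-0.001,0.0555],"roll":0,"jaw":0.6},{"xyz":[0,-0.001,0.0555],"roll":0,"jaw":0.6},{"xyz":[0,-0.001,0.0555],"roll":0,"jaw":0.6}]'
python3 -c "
from h import *
go(447,257.3,20,140.5)"
```

```text
time_s: 19.6
ee_pos: [613.9, 268.9, -26.0]
ee_rot: [180.0, -0.0, 84.4]
force: [0.5, -0.5, -0.1]
gripper_width: 36.3
t 19.6 pos [613.9 268.9 -26. ] [180.   -0.   84.4] w 36.3 F [ 0.5 -0.5 -0.1] | shift [-0.0278 -0.1649 -0.046 ] roll -56.1 j6-> -118.0
```

Second drive released. Next is the fan at (430,-73), gripped across its y faces (tool yaw 61).

```bash
python3 -c "
from h import *
go(429.6,-73,30,61)"
python3 -m pendant '[{"xyz":[0,0,-0.03],"roll":0,"jaw":0.6},{"xyz":[-0.01,-0.005,-0.055],"roll":0,"jaw":0.3},{"xyz":[-0.05,-0.02,-0.065],"roll":3,"jaw":0.1},{"xyz":[-0.1,-0.04,-0.065],"roll":7,"jaw":0.1},{"xyz":[-0.15,-0.06,-0.065],"roll":11,"jaw":0.1},{"xyz":[-0.2,-0.08,-0.065],"roll":15,"jaw":0.1},{"xyz":[-0.25,-0.1,-0.065],"roll":19,"jaw":0.1},{"xyz":[-0.3,-0.12,-0.065],"roll":23.4,"jaw":0.1}]'
python3 -c "
from h import *
go(429.6,-73,10,61)"
```

```text
t 19.6 pos [613.9 268.9 -26. ] [180.   -0.   84.4] w 36.3 F [ 0.5 -0.5 -0.1] | shift [-0.3582 -0.15   -0.056 ] roll 23.4 j6-> -38.0
time_s: 20.6
ee_pos: [464.5, -19.4, 39.3]
ee_rot: [179.9, -0.0, 60.9]
force: [0.9, 0.1, -0.3]
gripper_width: 82.0
t 20.6 pos [464.5 -19.4  39.3] [179.9  -0.   60.9] w 82.0 F [ 0.9  0.1 -0.3] | shift [-0.0638 -0.0044  0.0292] roll -0.1 j6-> -65.0
```

```bash
python3 -m pendant '[{"xyz":[-0.03,-0.002,0],"roll":0,"jaw":0.1},{"xyz":[-0.055,-0.004,0],"roll":0,"jaw":0.1},{"xyz":[-0.064,-0.0045,0.01],"roll":0,"jaw":0.1},{"xyz":[-0.064,-0.0045,0.02],"roll":0,"jaw":0.1},{"xyz":[-0.064,-0.0045,0.03],"roll":0,"jaw":0.1},{"xyz":[-0.064,-0.0045,0.03],"roll":0,"jaw":0.1},{"xyz":[-0.064,-0.0045,0.03],"roll":0,"jaw":0.1},{"xyz":[-0.064,-0.0045,0.03],"roll":0,"jaw":0.1}]'
python3 - <<'E'
from h import *
go(429.6,-73,-31.5,61); grab('wrist','w7')
q=cloud('w7').reshape(-1,3);q=q[(np.linalg.norm(q[:,:2]-[429.6,-73],axis=1)<48)&(q[:,2]>5)&(q[:,2]<13)];print(len(q),cv2.minAreaRect(q[:,:2].astype(np.float32)))
E
```

```text
time_s: 21.6
ee_pos: [430.6, -71.6, 9.1]
ee_rot: [180.0, -0.0, 61.0]
force: [0.1, -0.1, 0.2]
gripper_width: 82.4
t 21.6 pos [430.6 -71.6   9.1] [180.  -0.  61.] w 82.4 F [ 0.1 -0.1  0.2] | shift [-0.0017 -0.0002  0.0406] roll 0.0 j6-> -72.0
5673 ((429.9836730957031, -73.24937438964844), (53.96995544433594, 58.181243896484375), 60.671226501464844)
```

```bash
python3 -m pendant '[{"xyz":[-0.001,0,0.012],"roll":0.3,"jaw":0.1},{"xyz":[-0.0015,0,0.026],"roll":0.3,"jaw":0.1},{"xyz":[-0.0015,0,0.037],"roll":0.3,"jaw":0.1},{"xyz":[-0.0015,0,0.0405],"roll":0.3,"jaw":0.1},{"xyz":[-0.0015,0,0.0405],"roll":0.3,"jaw":1},{"xyz":[-0.0015,0,0.0405],"roll":0.3,"jaw":1},{"xyz":[-0.0015,0,0.0405],"roll":0.3,"jaw":1},{"xyz":[-0.0015,0,0.0405],"roll":0.3,"jaw":1}]' 20
python3 -c "
from h import *
go(641.8,-51.3,40,5.5)"
```

```text
time_s: 22.65
ee_pos: [429.7, -73.2, -31.2]
ee_rot: [180.0, -0.0, 60.7]
force: [0.4, -0.3, 1.9]
gripper_width: 53.9
t 22.65 pos [429.7 -73.2 -31.2] [180.   -0.   60.7] w 53.9 F [ 0.4 -0.3  1.9] | shift [ 0.1229  0.1743 -0.0711] roll 55.2 j6-> -17.0
```

```bash
python3 -m pendant '[{"xyz":[0,0,-0.02],"roll":0,"jaw":1},{"xyz":[0,0,-0.05],"roll":6,"jaw":1},{"xyz":[0.015,0.02,-0.07],"roll":14,"jaw":1},{"xyz":[0.04,0.057,-0.07],"roll":23,"jaw":1},{"xyz":[0.07,0.1,-0.07],"roll":32,"jaw":1},{"xyz":[0.095,0.135,-0.07],"roll":41,"jaw":1},{"xyz":[0.115,0.163,-0.07],"roll":50,"jaw":1},{"xyz":[0.123,0.174,-0.07],"roll":55.2,"jaw":1}]'
python3 -m pendant '[{"xyz":[0,0,0],"roll":0,"jaw":1},{"xyz":[0,0,0.01],"roll":0,"jaw":1},{"xyz":[0,0,0.02],"roll":0,"jaw":1},{"xyz":[0,0,0.025],"roll":0,"jaw":1},{"xyz":[0,0,0.025],"roll":0,"jaw":1},{"xyz":[0,0,0.025],"roll":0,"jaw":1},{"xyz":[0,0,0.025],"roll":0,"jaw":1},{"xyz":[0,0,0.025],"roll":0,"jaw":1}]'
python3 - <<'E'
from h import *
go(641.8,-51.3,-27.2,5.5)
grab('wrist','w8'); a,_=grab('scene','sc8')
cv2.imwrite('pics/m8.png',np.vstack([cv2.resize(cv2.imread('pics/w8.png'),(480,300)),cv2.resize(a[150:330,200:488],(480,300))]))
E
```

```text
time_s: 23.65
ee_pos: [643.2, -50.7, 38.0]
ee_rot: [180.0, -0.0, 5.3]
force: [-0.1, -0.8, -1.2]
gripper_width: 53.7
time_s: 24.65
ee_pos: [641.5, -51.0, 13.7]
ee_rot: [180.0, -0.0, 5.5]
force: [-0.9, 0.0, -0.9]
gripper_width: 53.8
t 24.65 pos [641.5 -51.   13.7] [180.   -0.    5.5] w 53.8 F [-0.9  0.  -0.9] | shift [0.0002 0.0003 0.0409] roll 0.0 j6-> -11.0
```

View pics/m8.png

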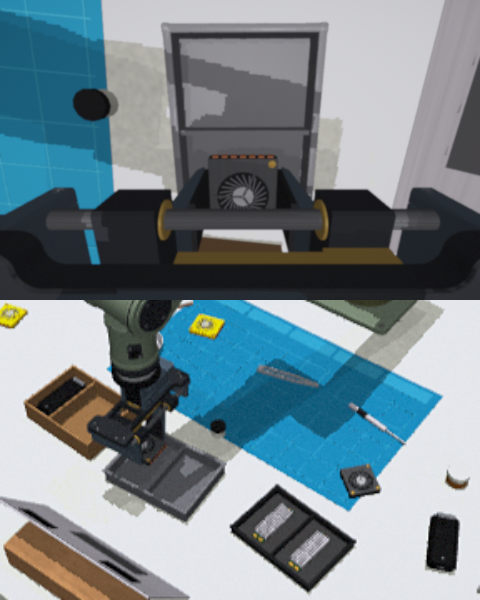

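Both drives lie in their black bays. The fan hangs at (243,185) over the near grey bay. I'll refine the tray centre from depth.

```bash
python3 - <<'E'
from h import *
q=cloud('w8').reshape(-1,3)
t=R.from_euler('z',-5.5,degrees=True).apply(q-[638,-11.5,0])
k=(abs(t[:,0])<75)&(abs(t[:,1])<100); r=t[k&(t[:,2]>25)&(t[:,2]<31)]
print('rim x',np.percentile(r[:,0],[1,99]).round(1),'y',np.percentile(r[:,1],[1,99]).round(1), cv2.minAreaRect(r[r[:,1]>-60][:,:2].astype(np.float32)))
w=t[k&(t[:,2]>18)&(t[:,2]<23.5)&(abs(t[:,0])<45)&(abs(t[:,1])<12)];print('mid wall y',len(w),np.percentile(w[:,1],[5,50,95]).round(1))
E
```

```text
rim x [-62.1  62.1] y [-52.3  84.4] ((-0.09128952026367188, 12.564220428466797), (125.80393981933594, 144.60391235351562), 0.1929921954870224)
mid wall y 971 [-1.8  0.6  2.1]
```

```bash
python3 -m pendant '[{"xyz":[0,0,0.012],"roll":0,"jaw":1},{"xyz":[0,0,0.025],"roll":0,"jaw":1},{"xyz":[0,0,0.036],"roll":0,"jaw":1},{"xyz":[0,0,0.0405],"roll":0,"jaw":1},{"xyz":[0,0,0.0405],"roll":0,"jaw":1},{"xyz":[0,0,0.0405],"roll":0,"jaw":0.25},{"xyz":[0,0,0.0405],"roll":0,"jaw":0.25},{"xyz":[0,0,0.0405],"roll":0,"jaw":0.25}]'
python3 -c "
from h import *
go(447,257.3,30,-39.5)"
```

```text
time_s: 25.75
ee_pos: [641.4, -51.0, -27.1]
ee_rot: [180.0, -0.0, 5.5]
force: [0.1, 0.9, 0.3]
gripper_width: 68.4
t 25.75 pos [641.4 -51.  -27.1] [180.   -0.    5.5] w 68.4 F [0.1 0.9 0.3] | shift [-0.164  -0.3255 -0.0571] roll 45.0 j6-> 34.0
```

```bash
python3 -m pendant '[{"xyz":[0,0,-0.03],"roll":0,"jaw":0.25},{"xyz":[-0.005,-0.01,-0.057],"roll":0,"jaw":0.25},{"xyz":[-0.03,-0.06,-0.065],"roll":7,"jaw":0.1},{"xyz":[-0.057,-0.114,-0.065],"roll":15,"jaw":0.1},{"xyz":[-0.084,-0.168,-0.065],"roll":23,"jaw":0.1},{"xyz":[-0.11,-0.22,-0.065],"roll":31,"jaw":0.1},{"xyz":[-0.138,-0.274,-0.065],"roll":39,"jaw":0.1},{"xyz":[-0.16,-0.315,-0.065],"roll":45,"jaw":0.1}]'
python3 -m pendant '[{"xyz":[0,0,0],"roll":0,"jaw":0.1},{"xyz":[0,0,0.01],"roll":0,"jaw":0.1},{"xyz":[0,0,0.02],"roll":0,"jaw":0.1},{"xyz":[0,0,0.028],"roll":0,"jaw":0.1},{"xyz":[0,0,0.028],"roll":0,"jaw":0.1},{"xyz":[0,0,0.028],"roll":0,"jaw":0.1},{"xyz":[0,0,0.028],"roll":0,"jaw":0.1},{"xyz":[0,0,0.028],"roll":0,"jaw":0.1}]'
python3 - <<'E'
from h import *
go(447,257.3,-31.5,-39.5); grab('wrist','w9')
q=cloud('w9').reshape(-1,3);q=q[(np.linalg.norm(q[:,:2]-[447,257.3],axis=1)<48)&(q[:,2]>5)&(q[:,2]<13)];print(len(q),cv2.minAreaRect(q[:,:2].astype(np.float32)))
E
```

```text
time_s: 26.75
ee_pos: [450.6, 249.0, 38.2]
ee_rot: [-180.0, -0.0, -39.7]
force: [0.7, -0.4, -0.4]
gripper_width: 82.3
time_s: 27.75
ee_pos: [452.0, 247.3, 10.2]
ee_rot: [-180.0, -0.0, -39.5]
force: [0.2, -0.1, 0.2]
gripper_width: 82.0
t 27.75 pos [452.  247.3  10.2] [-180.    -0.   -39.5] w 82.0 F [ 0.2 -0.1  0.2] | shift [-0.0102 -0.0045  0.0417] roll 0.0 j6-> 67.0
5727 ((447.1333312988281, 258.2265625), (57.7982063293457, 54.15167236328125), 50.71921920776367)
```

```bash
python3 -m pendant '[{"xyz":[-0.006,-0.003,0.002],"roll":0,"jaw":0.1},{"xyz":[-0.0105,-0.005,0.012],"roll":0,"jaw":0.1},{"xyz":[-0.0105,-0.005,0.027],"roll":0,"jaw":0.1},{"xyz":[-0.0105,-0.005,0.038],"roll":0,"jaw":0.1},{"xyz":[-0.0105,-0.005,0.0415],"roll":0,"jaw":0.1},{"xyz":[-0.0105,-0.005,0.0415],"roll":0,"jaw":1},{"xyz":[-0.0105,-0.005,0.0415],"roll":0,"jaw":1},{"xyz":[-0.0105,-0.005,0.0415],"roll":0,"jaw":1}]'
python3 -c "
from h import *
go(634.2,28.3,40,5.5)"
```

```text
time_s: 28.8
ee_pos: [447.3, 257.8, -31.2]
ee_rot: [-180.0, -0.0, -39.5]
force: [-0.5, -0.9, 0.2]
gripper_width: 54.6
t 28.8 pos [447.3 257.8 -31.2] [-180.    -0.   -39.5] w 54.6 F [-0.5 -0.9  0.2] | shift [ 0.2903  0.0582 -0.0711] roll -45.0 j6-> 23.0
```

```bash
python3 -m pendant '[{"xyz":[0,0,0],"roll":0,"jaw":1},{"xyz":[0,0,-0.025],"roll":0,"jaw":1},{"xyz":[0.005,0.001,-0.06],"roll":-5,"jaw":1},{"xyz":[0.05,0.01,-0.072],"roll":-13,"jaw":1},{"xyz":[0.11,0.022,-0.072],"roll":-22,"jaw":1},{"xyz":[0.17,0.034,-0.072],"roll":-31,"jaw":1},{"xyz":[0.23,0.046,-0.072],"roll":-39,"jaw":1},{"xyz":[0.28,0.056,-0.072],"roll":-45,"jaw":1}]'
python3 -c "
from h import *
go(634.2,28.3,-5,5.5)"
```

```text
time_s: 29.8
ee_pos: [628.7, 34.4, 40.5]
ee_rot: [180.0, -0.0, 5.7]
force: [0.0, 0.7, -0.5]
gripper_width: 53.5
t 29.8 pos [628.7  34.4  40.5] [180.   -0.    5.7] w 53.5 F [ 0.   0.7 -0.5] | shift [0.0049 0.0066 0.0455] roll 0.2 j6-> -3.0
```

```bash
python3 -m pendant '[{"xyz":[0.005,0.008,0],"roll":0.2,"jaw":1},{"xyz":[0.0055,0.008,0.01],"roll":0.2,"jaw":1},{"xyz":[0.0055,0.008,0.02],"roll":0.2,"jaw":1},{"xyz":[0.0055,0.008,0.025],"roll":0.2,"jaw":1},{"xyz":[0.0055,0.008,0.025],"roll":0.2,"jaw":1},{"xyz":[0.0055,0.008,0.025],"roll":0.2,"jaw":1},{"xyz":[0.0055,0.008,0.025],"roll":0.2,"jaw":1},{"xyz":[0.0055,0.008,0.025],"roll":0.2,"jaw":1}]'
python3 -c "
from h import *
go(634.2,28.3,-27.2,5.5)"
```

```text
time_s: 30.8
ee_pos: [633.8, 29.0, 15.7]
ee_rot: [180.0, -0.0, 5.3]
force: [-0.5, -0.2, -0.1]
gripper_width: 53.9
t 30.8 pos [633.8  29.   15.7] [180.   -0.    5.3] w 53.9 F [-0.5 -0.2 -0.1] | shift [0.0003 0.0008 0.0429] roll -0.2 j6-> -4.0
```

```bash
python3 -m pendant '[{"xyz":[0,0.001,0.012],"roll":0,"jaw":1},{"xyz":[0,0.001,0.025],"roll":0,"jaw":1},{"xyz":[0,0.001,0.038],"roll":0,"jaw":1},{"xyz":[0,0.001,0.0425],"roll":0,"jaw":1},{"xyz":[0,0.001,0.0425],"roll":0,"jaw":1},{"xyz":[0,0.001,0.0425],"roll":0,"jaw":0.25},{"xyz":[0,0.001,0.0425],"roll":0,"jaw":0.25},{"xyz":[0,0.001,0.0425],"roll":0,"jaw":0.25}]'
python3 -c "
from h import *
go(478.7,425.3,40,-67)"
```

```text
time_s: 31.8
ee_pos: [633.8, 28.0, -27.2]
ee_rot: [180.0, -0.0, 5.3]
force: [-0.5, 0.3, -0.3]
gripper_width: 68.5
t 31.8 pos [633.8  28.  -27.2] [180.   -0.    5.3] w 68.5 F [-0.5  0.3 -0.3] | shift [-0.1177 -0.4099 -0.0672] roll 72.3 j6-> 68.0
```

```bash
python3 -m pendant '[{"xyz":[0,0,-0.03],"roll":0,"jaw":0.25},{"xyz":[-0.003,-0.01,-0.057],"roll":0,"jaw":0.25},{"xyz":[-0.017,-0.06,-0.067],"roll":10,"jaw":0.15},{"xyz":[-0.033,-0.115,-0.067],"roll":20,"jaw":0.15},{"xyz":[-0.049,-0.17,-0.067],"roll":30,"jaw":0.15},{"xyz":[-0.065,-0.225,-0.067],"roll":40,"jaw":0.15},{"xyz":[-0.08,-0.28,-0.067],"roll":50,"jaw":0.15},{"xyz":[-0.095,-0.33,-0.067],"roll":60,"jaw":0.15}]'
python3 -c "
from h import *
go(478.7,425.3,40,-67)"
```

```text
time_s: 32.8
ee_pos: [507.9, 349.8, 40.0]
ee_rot: [-180.0, -0.0, -55.0]
force: [0.2, 0.6, -0.7]
gripper_width: 77.7
t 32.8 pos [507.9 349.8  40. ] [-180.   -0.  -55.] w 77.7 F [ 0.2  0.6 -0.7] | shift [-0.0786 -0.0194  0.    ] roll 12.0 j6-> 100.0
```

```bash
python3 -m pendant '[{"xyz":[-0.03,-0.008,0],"roll":6,"jaw":0.15},{"xyz":[-0.06,-0.015,0],"roll":12,"jaw":0.15},{"xyz":[-0.075,-0.018,0],"roll":12,"jaw":0.15},{"xyz":[-0.075,-0.018,0.005],"roll":12,"jaw":0.15},{"xyz":[-0.075,-0.018,0.01],"roll":12,"jaw":0.15},{"xyz":[-0.075,-0.018,0.01],"roll":12,"jaw":0.15},{"xyz":[-0.075,-0.018,0.01],"roll":12,"jaw":0.15},{"xyz":[-0.075,-0.018,0.01],"roll":12,"jaw":0.15}]'
python3 - <<'E'
from h import *
grab('wrist','w10')
q=cloud('w10').reshape(-1,3);q=q[(np.linalg.norm(q[:,:2]-[478.7,425.3],axis=1)<65)&(q[:,2]>23)&(q[:,2]<30)];r=cv2.minAreaRect(q[:,:2].astype(np.float32));print(len(q),r)
go(478.7,425.3,-28,-67)
E
```

```text
time_s: 33.8
ee_pos: [480.3, 419.1, 30.1]
ee_rot: [-180.0, -0.0, -66.7]
force: [0.2, 0.4, 0.7]
gripper_width: 77.7
6469 ((479.65264892578125, 427.2092590332031), (89.78922271728516, 41.839202880859375), 23.151945114135742)
t 33.85 pos [480.3 419.2  30.1] [-180.    -0.   -66.7] w 77.7 F [-0.6 -0.2 -0.2] | shift [-0.0062 -0.001   0.0581] roll 0.3 j6-> 107.0
```

```bash
python3 -m pendant '[{"xyz":[-0.007,-0.002,0],"roll":0,"jaw":0.15},{"xyz":[-0.0073,-0.002,0.012],"roll":0.1,"jaw":0.15},{"xyz":[-0.0073,-0.002,0.03],"roll":0.1,"jaw":0.15},{"xyz":[-0.0073,-0.002,0.045],"roll":0.1,"jaw":0.15},{"xyz":[-0.0073,-0.002,0.056],"roll":0.1,"jaw":0.15},{"xyz":[-0.0073,-0.002,0.06],"roll":0.1,"jaw":0.15},{"xyz":[-0.0073,-0.002,0.06],"roll":0.1,"jaw":1},{"xyz":[-0.0073,-0.002,0.06],"roll":0.1,"jaw":1}]' 40
python3 -m pendant '[{"xyz":[0,0,0],"roll":0,"jaw":1},{"xyz":[0,0,0],"roll":0,"jaw":1},{"xyz":[0,0,0],"roll":0,"jaw":1},{"xyz":[0,0,0],"roll":0,"jaw":1},{"xyz":[0,0,-0.01],"roll":0,"jaw":1},{"xyz":[0,0,-0.03],"roll":0,"jaw":1},{"xyz":[0,0,-0.06],"roll":0,"jaw":1},{"xyz":[0,0,-0.09],"roll":0,"jaw":1}]' 40
python3 -c "
from h import *
go(627.7,-189.5,60,-90.9)"
```

```text
time_s: 34.85
ee_pos: [479.3, 427.2, -29.6]
ee_rot: [-179.9, 0.0, -66.8]
force: [-0.4, -0.1, 0.5]
gripper_width: 60.4
time_s: 35.85
ee_pos: [478.4, 426.7, 60.4]
ee_rot: [179.9, -0.0, -66.8]
force: [-0.2, -0.1, -2.8]
gripper_width: 43.6
t 35.85 pos [478.4 426.7  60.4] [179.9  -0.  -66.8] w 43.6 F [-0.2 -0.1 -2.8] | shift [0.6252 0.1055 0.0007] roll 24.1 j6-> 132.0
```

```bash
python3 -m pendant '[{"xyz":[0.02,0.0034,0],"roll":1,"jaw":1},{"xyz":[0.06,0.01,0],"roll":3,"jaw":1},{"xyz":[0.11,0.0186,0],"roll":6,"jaw":1},{"xyz":[0.16,0.027,0],"roll":9,"jaw":1},{"xyz":[0.21,0.0354,0],"roll":12,"jaw":1},{"xyz":[0.26,0.044,0],"roll":16,"jaw":1},{"xyz":[0.31,0.052,0],"roll":20,"jaw":1},{"xyz":[0.36,0.061,0],"roll":24.1,"jaw":1}]'
python3 -c "
from h import *
go(627.7,-189.5,60,-90.9)"
```

```text
time_s: 36.85
ee_pos: [563.0, 69.0, 58.2]
ee_rot: [179.8, -0.1, -91.1]
force: [-0.4, 0.1, -2.4]
gripper_width: 44.0
t 36.85 pos [563.   69.   58.2] [ 1.798e+02 -1.000e-01 -9.110e+01] w 44.0 F [-0.4  0.1 -2.4] | shift [ 0.2572 -0.0696 -0.0019] roll -0.2 j6-> 97.0
```

```bash
python3 -m pendant '[{"xyz":[0.05,-0.013,0],"roll":0,"jaw":1},{"xyz":[0.1,-0.027,0],"roll":0,"jaw":1},{"xyz":[0.15,-0.04,0],"roll":0,"jaw":1},{"xyz":[0.2,-0.055,0],"roll":0,"jaw":1},{"xyz":[0.235,-0.064,0],"roll":0,"jaw":1},{"xyz":[0.255,-0.0695,0],"roll":0,"jaw":1},{"xyz":[0.257,-0.0695,0],"roll":0,"jaw":1},{"xyz":[0.257,-0.0695,0],"roll":0,"jaw":1}]'
python3 - <<'E'
from h import *
go(627.7,-189.5,-25.5,-90.9)
grab('wrist','w11')
q=cloud('w11').reshape(-1,3)
t=R.from_euler('z',.9,degrees=True).apply(q-[627.2,-219.5,0]); k=(abs(t[:,0])<72)&(abs(t[:,1])<92)
r=t[k&(t[:,2]>38.5)&(t[:,2]<45)]; print('rim',[np.percentile(r[:,i],[1,99]).round(1) for i in(0,1)],cv2.minAreaRect(r[:,:2].astype(np.float32)))
E
```

```text
time_s: 37.85
ee_pos: [629.3, -184.9, 59.4]
ee_rot: [179.9, 0.1, -90.9]
force: [-0.0, -0.0, -2.9]
gripper_width: 43.8
t 37.85 pos [ 629.3 -184.9   59.4] [ 1.799e+02  1.000e-01 -9.090e+01] w 43.8 F [-0.  -0.  -2.9] | shift [0.0047 0.0014 0.0849] roll 0.0 j6-> 73.0
rim [array([-22.3,  63.1]), array([-81.9,  81.2])] ((18.704967498779297, -0.36891937255859375), (164.12261962890625, 88.95756530761719), 89.39949035644531)
```

View pics/w11.png

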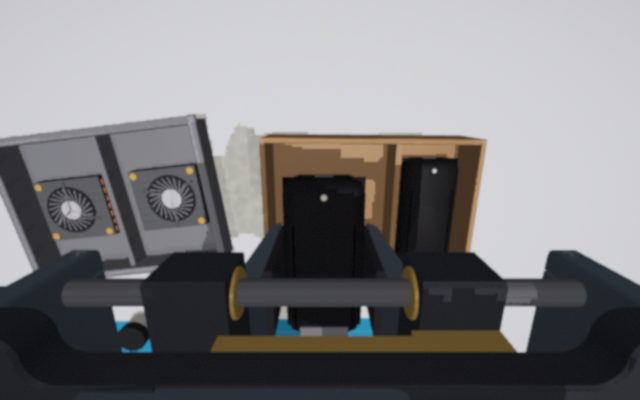

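Both fans sit flat in the grey bays, at (72,208) and (170,197). The adapter at (323,255) is aligned over the wide bay, which spans 270–388. Lower and release.

```bash
python3 -m pendant '[{"xyz":[0.0045,0.001,0.01],"roll":0,"jaw":1},{"xyz":[0.0045,0.001,0.025],"roll":0,"jaw":1},{"xyz":[0.0045,0.001,0.04],"roll":0,"jaw":1},{"xyz":[0.0045,0.001,0.055],"roll":0,"jaw":1},{"xyz":[0.0045,0.001,0.068],"roll":0,"jaw":1},{"xyz":[0.0045,0.001,0.077],"roll":0,"jaw":1},{"xyz":[0.0045,0.001,0.082],"roll":0,"jaw":1},{"xyz":[0.0045,0.001,0.083],"roll":0,"jaw":1}]'
python3 -c "
from h import *
go(627.7,-189.5,-25.5,-90.9)"
```

```text
time_s: 38.9
ee_pos: [629.2, -190.6, -23.2]
ee_rot: [-180.0, -0.0, -90.9]
force: [0.2, -0.8, -2.3]
gripper_width: 44.0
t 38.9 pos [ 629.2 -190.6  -23.2] [-180.    -0.   -90.9] w 44.0 F [ 0.2 -0.8 -2.3] | shift [-0.001   0.0015  0.0023] roll 0.0 j6-> 73.0
```

```bash
python3 -m pendant '[{"xyz":[-0.001,0.001,0.0015],"roll":0,"jaw":1},{"xyz":[-0.001,0.001,0.0025],"roll":0,"jaw":1},{"xyz":[-0.001,0.001,0.0025],"roll":0,"jaw":1},{"xyz":[-0.001,0.001,0.0025],"roll":0,"jaw":0.38},{"xyz":[-0.001,0.001,0.0025],"roll":0,"jaw":0.38},{"xyz":[-0.001,0.001,0.0025],"roll":0,"jaw":0.38},{"xyz":[-0.001,0.001,0.0025],"roll":0,"jaw":0.38},{"xyz":[-0.001,0.001,0.0025],"roll":0,"jaw":0.38}]'
python3 -m pendant '[{"xyz":[0,0,-0.01],"roll":0,"jaw":0.38},{"xyz":[0,0,-0.03],"roll":0,"jaw":0.38},{"xyz":[0,0,-0.06],"roll":0,"jaw":0.38},{"xyz":[0,0.03,-0.1],"roll":0,"jaw":0.38},{"xyz":[-0.04,0.08,-0.15],"roll":0,"jaw":0.38},{"xyz":[-0.08,0.12,-0.2],"roll":0,"jaw":0.38},{"xyz":[-0.13,0.15,-0.25],"roll":0,"jaw":0.38},{"xyz":[-0.18,0.16,-0.3],"roll":0,"jaw":0.38}]'
python3 -m pendant '[{"xyz":[0,0,0],"roll":0,"jaw":0.38},{"xyz":[0,0,0],"roll":0,"jaw":0.38},{"xyz":[0,0,0],"roll":0,"jaw":0.38},{"xyz":[0,0,0],"roll":0,"jaw":0.38},{"xyz":[0,0,0],"roll":0,"jaw":0.38},{"xyz":[0,0,0],"roll":0,"jaw":0.38},{"xyz":[0,0,0],"roll":0,"jaw":0.38},{"xyz":[0,0,0],"roll":0,"jaw":0.38}]'
python3 - <<'E'
from h import *
im,_=grab('wrist','w12'); cv2.imwrite('pics/w12c.png',cv2.resize(im[:240],(800,300)))
q=cloud('w12').reshape(-1,3)
for n,c,yaw,lo,hi,r in [('ad',(627.7,-189.5),-.9,25,36,60),('packed',(627,-269.5),-.9,25,36,60),('f-',(641.8,-51.3),5.5,9,18,36),('f+',(634.2,28.3),5.5,9,18,36),('d+',(614.2,270.6),-5.6,9,18,33),('d-',(606.6,193),-5.6,9,18,33),('dish',(415,-256),0,6,22,50)]:
    t=R.from_euler('z',-yaw,degrees=True).apply(q-[*c,0]);k=(abs(t[:,0])<(55 if n!='dish' else 50))&(abs(t[:,1])<(r if r!=60 else 26))&(t[:,2]>lo)&(t[:,2]<hi);t=t[k]
    print(n,len(t),[np.round(v,1) for v in cv2.minAreaRect(t[:,:2].astype(np.float32))],'z',np.percentile(t[:,2],[5,50,95]).round(1))
E
```

```text
time_s: 39.9
ee_pos: [628.1, -189.5, -25.5]
ee_rot: [-180.0, -0.0, -90.9]
force: [-0.1, 0.6, 0.3]
gripper_width: 56.8
time_s: 40.9
ee_pos: [482.5, -42.1, 240.0]
ee_rot: [-179.9, -0.0, -91.0]
force: [0.7, 0.6, 0.5]
gripper_width: 56.4
time_s: 41.9
ee_pos: [484.1, -43.0, 237.8]
ee_rot: [-180.0, -0.0, -90.9]
force: [0.7, -0.7, 1.0]
gripper_width: 56.3
ad 2721 [array([-1.4,  0.9]), array([43.1, 91.1]), np.float64(89.3)] z [27.7 31.6 33.2]
packed 2756 [array([-1.8,  1.2]), array([42.1, 91.7]), np.float64(89.6)] z [27.4 31.5 33.1]
f- 2086 [array([-2.3, -0.9]), array([58.2, 53.8]), np.float64(89.9)] z [12.5 14.4 15.9]
f+ 2045 [array([-2.9,  0.3]), array([57.9, 53.7]), np.float64(89.4)] z [12.5 14.4 15.9]
d+ 1491 [array([ 0., -0.]), array([110. ,  65.4]), np.float64(0.0)] z [10.  14.2 16.6]
d- 1435 [array([ 0., -0.]), array([110. ,  65.3]), np.float64(0.2)] z [ 9.7 14.1 16.5]
dish 819 [array([ 0.2, -0.4]), array([74.7, 73.3]), np.float64(88.0)] z [ 6.7 14.6 18.6]
```

View pics/w12c.png

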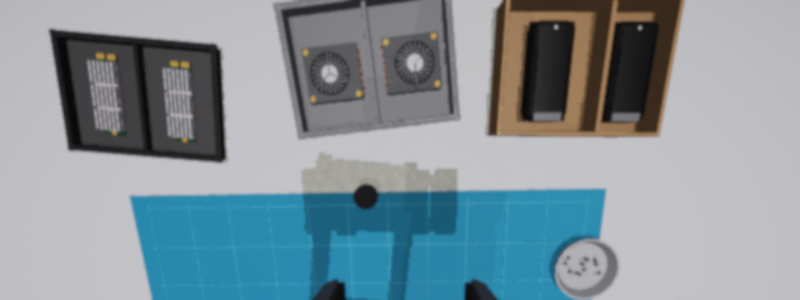

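The final view shows everything flat and aligned in its bay: drives at (103,95) and (177,103), fans at (333,72) and (412,63), and the adapter at (549,70). The dish is still at (586,265) and the packed adapter is in its bay. Handing in.

```bash
python3 -c "
from h import *
print(env.job_done())"
```

```text
the job is handed in; nothing more can be done
None
```

The parts are sorted and the job is handed in at about 42 s: both drives in the black tray, both fans in the grey tray, and the loose adapter in the carton's wide bay. I worked in the order asked: drives, fans, adapter.

- **Failed grasps:** The first two tries at a drive closed on nothing. The real fingertips end about 35 mm short of the reported TCP. I measured that offset from the cameras and corrected for it, and the drive had not been moved.
- **Fans, adapter and dish:** The last depth check put the fans' tops at about 14–15 mm and the adapter's at about 32 mm, so they lie on the tray floors. They are within about 3 mm of the bay centres and square to within a degree. The dish is within 1 mm of where it started. The packed adapter shows in its bay, but I did not compare it with its starting position.
- **Drives:** The numeric fit failed for these because it also caught the tray walls. I confirmed them only by eye in the last picture, where they lie flat, lengthwise, fins up, one in each bay.
- **Force:** The highest reading printed was about 3 N, read only at the end of each move. The arm was raised clear at hand-in.

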